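# Bring the knob dish round to the parts bin

## Task

The hardware case's open lid leans over the dish, so first lower the lid gently until it is fully shut. Then lift the dish by its wooden grip and turn it a quarter turn, so that its pouring lip points squarely into the open front of the parts bin with the tip of the lip just at the bin's front edge, keeping the dish level so that the loose wooden ball stays in its middle. Finish holding the dish there by the grip, still and level, its underside about 90 mm above the bench, clear of everything; do not tip it or set it down, and leave the other things on the bench alone.

Things in the scene. Friction and masses are not known exactly. Their poses are not given: they have to be found in the camera images.
- lid (a joint): Angle of the hardware case's lid on its hinge, rad: 0 fully shut, grows as it opens, 1.57 upright, 2.15 its stop; about 2.0 at the start, when the lid leans out over the dish. The hinge is stiff: the lid stays where it is left, and takes 1 to 2 N at its free edge to move in either direction.
- case_hinge (a point): Middle of the hinge line of the hardware case, a fixed black plastic box 130 mm (its x) by 170 mm (y) by 55 mm high. The point is on the case's +x top rim, 55 mm above the bench. x points level from the case towards the dish, y along the hinge, z up; the axes do not turn with the lid. The shut lid reaches 130 mm from here along -x.
- lid_edge (a point): Middle of the free edge of the case's lid, half-way through its thickness: a black plate 130 mm (hinge to edge) by 170 mm by 8 mm thick. Its axes turn with the lid: -x points from hinge to free edge, z out of its outer face (up when shut). When shut, its top is 64 mm above the bench. A metal tongue 34 mm wide projects 5 mm past the edge and 10 mm below.
- dish_grip (a point): Centre of the dish's wooden grip: a bar 16 mm wide (x), 72 mm long (y), 20 mm high (z), on top of a rigid wire bail, 108 mm above the dish's underside and straight above its middle. x points towards the pouring lip, z is the dish's upward axis. Nothing but the open lid is near the grip.
- dish_middle (a point): Middle of the dish's hollow floor, its lowest point, 5 mm above the dish's underside, 103 mm below dish_grip; axes as dish_grip. The floor rises all round, 5 degrees near the middle and up to 18 degrees near the rim, so that the ball rests here while the dish is level to within about 5 degrees.
- dish_lip (a point): Tip of the dish's pouring lip, a tongue about 45 mm wide, 103 mm from the dish's axis along its +x and 25 mm above its underside; axes as dish_grip.
- ball_center (a point): Centre of the loose ball, a plain wooden knob 40 mm in diameter, about 24 g, that rests in the middle of the dish and rolls easily. (The bin holds more like it, which are no part of the job.)
- bin_front (a point): Middle of the top of the low front wall of the open-front parts bin, 36 mm above the bench. The bin is fixed, grey, 160 mm deep (its x) by 116 mm wide (y); its sides rise to 75 mm towards the back. x points level from the open front to the back, y along the front edge, z up. The dish stands before this open front, its lip to one side.
- case: The hardware case (fixed), origin at the centre of its underside, axes as case_hinge.
- bin: The parts bin (fixed), origin at the centre of its underside, 80 mm behind bin_front along its x.
- dish: A loose round aluminium pan, about 0.26 kg, 160 mm across and 33 mm high at its rim, with a bail whose two wires rise outside the rim at +y and -y (166 mm over them). Origin at the centre of its underside, axes as dish_grip.
- tape: Bystander: roll of blue masking tape lying flat, 100 mm across, 25 mm high.
- driver: Bystander: screwdriver lying down, 200 mm long.
- glue: Bystander: white glue bottle, upright, 60 mm across, 170 mm high.
- filler: Bystander: round tin, 72 mm across, 55 mm high.
- hinge: Bystander: steel cabinet hinge lying flat, about 80 by 52 mm, 14 mm high.
- sandblock: Bystander: sanding block, 100 by 68 mm, 27 mm high.

How it is judged (in metres and radians):
On the way, in this order (a step that is already met when the one before it is completed fails the run):
1. the case's lid is shut, the dish still standing on the bench (value of joint lid below 0.05 rad and height (world z) of dish_middle below 0.015 m), for 0.2 s.
2. the dish is lifted level off the bench with the ball in its middle (height (world z) of dish_middle above 0.03 m and angle between dish_grip's own z axis and vertical below 0.12 rad and horizontal distance between ball_center and dish_middle below 0.02 m), for 0.2 s.
At the end, for the whole second after the job is handed in: Lid under 0.05 rad; still dish held by its grip (to 45 mm), underside 50-150 mm up, off bin and case, level to 0.1 rad; ball within 15 mm of its middle; lip square to the bin front to 0.2 rad, tip within 30 mm sideways of the front's middle, 60 mm before to 50 mm past its edge (value of joint lid below 0.05 rad and height (world z) of dish_middle between 0.055 and 0.155 m and angle between dish_grip's own z axis and vertical below 0.1 rad and horizontal distance between ball_center and dish_middle below 0.015 m and z of ball_center in the frame of dish_middle between 0.01 and 0.03 m and angle between the x axis of dish_grip and the x axis of bin_front, either way round below 0.2 rad and x of dish_lip in the frame of bin_front between -0.06 and 0.05 m and y of dish_lip in the frame of bin_front between -0.03 and 0.03 m and x of dish_middle in the frame of bin_front below -0.03 m and contact force between the fingers and dish above 1 N and distance between the grasp point and dish_grip below 0.045 m and contact force between dish and bin below 0.3 N and contact force between dish and case below 0.3 N and linear speed of dish below 0.03 m/s and angular speed of dish below 0.2 rad/s); the arm keeps its last pose, push and grip.
It fails at once if the dish is moved while the lid still stands open (value of joint lid above 0.15 rad and distance of dish_middle from where it was at the start of the episode above 0.03 m).
It fails at once if the lid is slammed (faster than 3 rad/s) (velocity of joint lid below -3 rad/s).
It fails at once if the ball strays more than 35 mm from the middle of the dish (horizontal distance between ball_center and dish_middle above 0.035 m).
It fails at once if the dish is tipped more than 0.3 rad (angle between dish_grip's own z axis and vertical above 0.3 rad).
It fails at once if one of the other things on the bench is shifted more than 30 mm (distance of any of tape, driver, glue, filler, hinge, sandblock from where it was at the start of the episode above 0.03 m).
It also fails if it takes over 56 s, if anything falls off the work surface, if the arm or the gripper's body presses on something with over 40 N, if the wrist force passes 120 N, or if a joint passes its speed limit or range.

## Robot

A 7-joint arm with a two-finger parallel gripper is mounted at the origin on the work surface. World frame = base frame: x ahead of the robot, y to its left, z up, the work surface at z = 0. Lengths are in m, angles in degrees, forces in N, time in s.
With the tool pointing down it reaches from about 0.35 to 0.775 m from the base axis. Payload 3.1 kg.
Tool frame: the origin (TCP) lies on the mounting face of the last link; the fingertips stand 173 mm ahead of it and the grasp point (between the pads) lies 155 mm ahead of it; z points along the fingers, y is the line along which they close (so a half turn about z gives the same grasp; the last joint's range is limited). The gripper opens to 85 mm and grips with 20 to 120 N. Pads are 22 mm wide; open, the fingers measure 114 mm over their backs; the gripper's body (76 mm by 85 mm) begins 54 mm behind the grasp point. The pads swing forward as they close: fully open they stand 13 mm farther back than shut.
Start: joints at [-72.29, 17.813, 0.802, 86.603, -0.252, 75.585, -1.558], TCP at [0.189, 0.517, 0.405] pointing down, gripper open.
Joint ranges: [-154.91, 154.91], [-16.99, 109.72], [-72.82, 74.43], [7.12, 147.25], [-82.49, 262.49], [11.32, 116.49], [-174.64, 174.64]. Speed limits (degrees/s): [159.86, 159.86, 180, 180, 180, 180, 180].

## Interface

Orientations are given as [roll, pitch, yaw] about the fixed x, y, z axes, in that order (R = Rz(yaw) Ry(pitch) Rx(roll)).
In Python, from rig import ctrl gives the robot as it stands.
- The arm moves only by the tool move_arm, never from a script. Its argument "moves" is a list that holds one entry, the list of rows, each a list of 5 numbers: the finger opening in mm, from 0 to 85.4, then the shift along the tool's x, y, z in units of 25 mm (1.0 is 25 mm), then the turn about the tool's z in units of 5 degrees (1.0 is 5 degrees). In form: [[[jaw, tx, ty, tz, turn], ...]]. A call has 1 to 8 rows; each row shifts and turns the commanded pose from where the row before left it, along the tool's axes as they then stand; what a row does not reach is not made up. A row lasts 1/12 s, in which the tool goes at most 41.7 mm and 7.16 degrees, less where a joint would pass 70% of its speed; a pose out of reach is approached as far as the arm can. A call is refused whole if a number of a shift passes 1 or a number of a turn 1, either way. A call with a gripper value outside its range is refused whole. The fingers move at their own pace and stop on an object; the grip force is fixed at half the most. Time passes only in rows, so rows that do not move let the fingers close. It gives the time, the measured TCP pose, the force, the opening and the grip force at its end, in the units of the state.
- ctrl.sense(): the state, without advancing time (a new reading comes with each control period).
- ctrl.snapshot(name): name is "scene" or "top"; returns a dict with "image" (384x512x3 uint8, red, green, blue), "depth" (384x512 float32, m along the optical axis (not along the pixel's ray), 0 where there is no reading), "mtx" (3x3 intrinsics, pixels), "R" (3x3) and "t" (3): a world point X has camera coordinates R X + t. Camera axes: x right, y down, z forward; pixel columns grow to the right and rows downward; lengths in m; the calibration is good to about 2 mm. A picture is of the moment at which its call begins.
- ctrl.finish_job(): hands the job in; it is judged then, once.
Trained networks look in the newest picture that a camera, given by its name, has taken for a name from the list of things; names that differ only in an ending like _2 or _b are one class to them, and where a whole thing is asked for, a point or a joint stands for the part that bears it (a point fixed in the world has none). Each returns a list of dicts, best first, with "p" (0 to 1); they miss things now and then, are a little off and sometimes report something else, mostly with a low value. They report only what shows in the picture. A call takes as long as a camera call.
- ctrl.trace(camera, label): "mask" (384x512 bool, what is visible of it) and "point" ([column, row] in pixels, amid what is visible of it).
- ctrl.spot_point(camera, label): "point" ([column, row] in pixels: a listed point, or the origin of a listed thing).
The state is a dict: "time": time; "joints": joint angles; "dq": joint speeds; "effort": joint torques, N m; "ee_pos": TCP position; "tcp_rot": TCP orientation; "ft_force": force on the tool from outside, world axes, zero at the start; "wrist_torque": the same for the moment, N m; "opening": finger opening in m; "gripper_force": force on a finger pad.
Only numpy, scipy, OpenCV 4.12 (cv2) and the standard library are available. Lean on these libraries where they do the work, as an engineer would, in place of code of your own. Each camera call takes 0.05 s, during which the arm holds its last target. There are 200 camera calls.

## Working session

There is one attempt and no reset: what is moved stays moved. The work goes in short steps, Python scripts to look and compute and a tool call to move; the robot and the scene stay as the last step left them, time stands still between calls to the robot, and variables do not carry over. Pictures are saved under pics/ and viewed, at most 10 in all, crops included, and the job is handed in when it is done.

Besides the shell and the picture viewer there is one more tool, called after "Request:" by a JSON object that holds its "fn" and its "kwargs". move_arm: Moves the arm, as the interface text tells. Its arguments: {"type":"object","properties":{"moves":{"type":"array"}},"required":["moves"]}

```bash
mkdir -p pics; cat > h.py <<'E'
import numpy as np, cv2
from rig import ctrl
def px2w(s,p,d=None,z=None):
    K,R,t=s["mtx"],s["R"],np.array(s["t"])
    r=np.linalg.inv(K)@np.array([p[0],p[1],1.0])
    if z is None:
        return R.T@(r*d-t)
    c=-R.T@t; v=R.T@r
    return c+v*(z-c[2])/v[2]
def dep(s,p):
    c,r=int(round(p[0])),int(round(p[1])); w=s["depth"][max(r-1,0):r+2,max(c-1,0):c+2]; w=w[w>0]
    return np.median(w) if w.size else None
E
python3 - <<'E'
from h import *
st=ctrl.sense(); print(st["time"],st["ee_pos"],st["tcp_rot"],st["opening"])
ims=[]
Z=dict(case_hinge=.055,dish_grip=.108,dish_middle=.005,dish_lip=.025,ball_center=.025,bin_front=.036,bin=0,case=0,dish=0)
for cam in("scene","top"):
    s=ctrl.snapshot(cam); ims.append(s["image"]); cv2.imwrite(f"pics/{cam}0.png",s["image"][:,:,::-1])
    print(cam,(-s["R"].T@np.array(s["t"])).round(3))
    for l in("case_hinge","lid_edge","dish_grip","dish_middle","dish_lip","ball_center","bin_front","bin","case"):
        for o in ctrl.spot_point(cam,l)[:1]:
            d=dep(s,o["point"]); print(l,round(o["p"],2),np.round(o["point"]),"depth",None if d is None else px2w(s,o["point"],d).round(3), "plane",px2w(s,o["point"],z=Z[l]).round(3) if l in Z else "")
E
```

```text
0.0 [0.18883934 0.51621537 0.40361425] [-1.79863314e+02  4.82069777e-03  1.59908273e+02] 0.08516270897718237
scene [1.074 0.483 0.629]
case_hinge 0.9 [245. 205.] depth [0.592 0.022 0.097] plane [ 0.554 -0.014  0.055]
lid_edge 0.9 [260. 181.] depth [0.571 0.053 0.172] plane 
dish_grip 0.78 [291. 201.] depth [0.531 0.113 0.117] plane [0.521 0.106 0.108]
dish_middle 0.94 [283. 237.] depth [0.545 0.105 0.009] plane [0.542 0.103 0.005]
dish_lip 0.7 [264. 255.] depth [0.636 0.116 0.023] plane [0.638 0.117 0.025]
ball_center 0.54 [288. 228.] depth [0.542 0.116 0.042] plane [0.526 0.105 0.025]
bin_front 0.98 [325. 246.] depth [ 0.499  0.199 -0.001] plane [0.533 0.216 0.036]
bin 0.79 [357. 273.] depth [0.59  0.322 0.072] plane [0.527 0.301 0.   ]
case 0.63 [225. 213.] depth [ 0.6   -0.044  0.042] plane [ 0.566 -0.082  0.   ]
top [0.382 0.042 1.147]
case_hinge 0.67 [271. 195.] depth [ 0.577 -0.01   0.054] plane [ 0.577 -0.01   0.055]
lid_edge 0.8 [244. 187.] depth [0.571 0.049 0.176] plane 
dish_grip 0.8 [216. 207.] depth [0.54  0.108 0.115] plane [0.541 0.109 0.108]
dish_middle 0.65 [218. 219.] depth [0.525 0.106 0.04 ] plane [0.53  0.108 0.005]
dish_lip 0.61 [218. 172.] depth [0.635 0.111 0.024] plane [0.635 0.111 0.025]
ball_center 0.58 [216. 218.] depth [0.527 0.11  0.041] plane [0.529 0.111 0.025]
bin_front 0.77 [167. 212.] depth [0.539 0.222 0.034] plane [0.539 0.222 0.036]
bin 0.81 [131. 215.] depth [0.532 0.305 0.028] plane [0.536 0.311 0.   ]
case 0.71 [294. 200.] depth [ 0.576 -0.067  0.003] plane [ 0.576 -0.067  0.   ]
```

View pics/scene0.png

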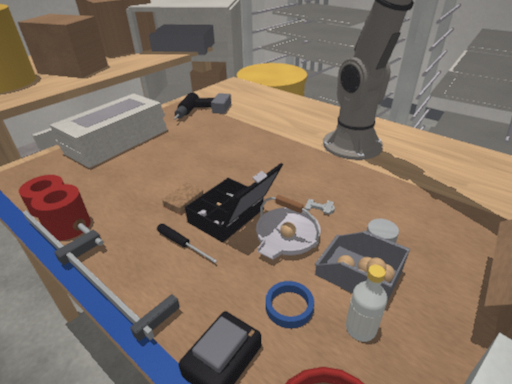

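View pics/top0.png

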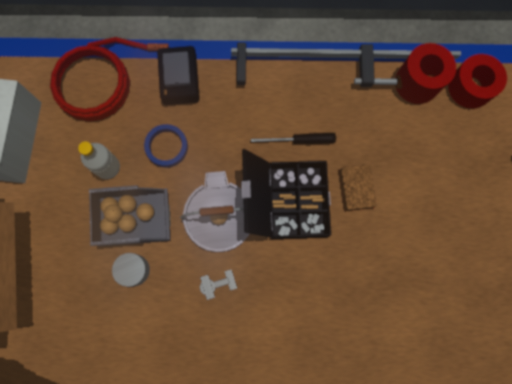

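The scene view shows the lid leaning over the dish, with the case at about (228,208), the dish at (288,232), its lip at (264,255) and the bin at (362,262). In the top view the lid is at (255,195), the grip at (216,211), the lip at (217,178) and the bin's front edge near column 168. The lip points to +x and the bin lies to +y. Next I'll measure the orientations.

```bash
python3 - <<'E'
from h import *
s=ctrl.snapshot("top"); im=s["image"]
def cloud(m):
    r,c=np.nonzero(m&(s["depth"]>0)); d=s["depth"][r,c]
    P=(np.linalg.inv(s["mtx"])@np.c_[c,r,np.ones(len(c))].T)*d
    return (s["R"].T@(P-np.array(s["t"])[:,None])).T
def rect(P,n):
    (c,w,a)=cv2.minAreaRect((P[:,:2]*1000).astype(np.float32)); print(n,len(P),np.round(c),np.round(w),round(a,1))
for l in("bin","case","lid_edge","dish"):
    o=ctrl.trace("top",l)
    if not o: print(l,"none"); continue
    P=cloud(o[0]["mask"]); print(l,round(o[0]["p"],2),P.min(0).round(3),P.max(0).round(3)); rect(P,l)
    if l=="dish":
        G=P[P[:,2]>.105]; rect(G,"grip"); print(G.mean(0).round(3))
        rim=P[(P[:,2]>.027)&(P[:,2]<.04)]; print("rim",rim.min(0).round(3),rim.max(0).round(3))
        a=np.median(P[(P[:,0]>P[:,0].max()-.012)],0); print("lip end",a.round(3))
    if l=="bin":
        for lo,hi in((.484,.51),(.51,.53),(.53,.55),(.55,.575),(.575,.6)):
            Q=P[(P[:,0]>lo)&(P[:,0]<hi)&(P[:,2]>.015)]; print("front y",lo,Q[:,1].min().round(3) if len(Q) else "")
    if l=="lid_edge":
        E=P[P[:,2]>P[:,2].max()-.012]; rect(E,"edge"); vx=cv2.fitLine(E[:,:2].astype(np.float32),2,0,.01,.01).ravel(); print("edge line",vx.round(3))
E
```

```text
bin 0.59 [ 0.461  0.215 -0.004] [0.595 0.388 0.08 ]
bin 4479 [530. 301.] [124. 165.] 5.3
front y 0.484 0.216
front y 0.51 0.216
front y 0.53 0.219
front y 0.55 0.22
front y 0.575 0.223
case 0.77 [ 0.483 -0.151 -0.005] [0.687 0.056 0.184]
case 6738 [588. -47.] [203. 203.] 2.2
lid_edge 0.88 [ 0.483 -0.011 -0.003] [0.698 0.054 0.184]
lid_edge 2203 [591.  21.] [215.  64.] 0.8
edge 217 [567.  45.] [165.  16.] 0.7
edge line [0.999 0.033 0.567 0.045]
dish 0.94 [ 0.456  0.042 -0.006] [0.638 0.195 0.173]
dish 3768 [545. 123.] [184. 147.] 7.2
grip 331 [535.  93.] [120.  61.] 69.0
[0.533 0.103 0.118]
rim [0.456 0.042 0.027] [0.635 0.188 0.037]
lip end [0.631 0.114 0.024]
```

Request:
{"fn": "move_arm", "kwargs": {"moves": [[[0, 0, 0, 0, 1], [0, 0, 0, 0, 1], [0, 0, 0, 0, 1], [0, 0, 0, 0, 1], [0, 0, 0, 0, 1], [0, 0, 0, 0, 1], [0, 0, 0, 0, 1], [0, 0, 0, 0, 1]]]}}

```text
time: 1.92
ee_pos: [0.189, 0.5165, 0.4047]
tcp_rot: [180.0, -0.0, 119.7]
ft_force: [0.4, -0.2, 1.1]
opening: -0.0001
gripper_force: 0.0
```

Request:
{"fn": "move_arm", "kwargs": {"moves": [[[0, 0, 0, 0, 1], [0, 0, 0, 0, 1], [0, 0, 0, 0, 1], [0, 0, 0, 0, 1], [0, 0, 0, 0, 1], [0, 0, 0, 0, 0.7], [0, 0, 0, 0, 0], [0, 0, 0, 0, 0]]]}}

```text
time: 2.58
ee_pos: [0.1889, 0.5166, 0.4047]
tcp_rot: [180.0, 0.0, 91.5]
ft_force: [0.1, 1.1, 0.1]
opening: 0.0003
gripper_force: 0.0
```

Request:
{"fn": "move_arm", "kwargs": {"moves": [[[0, -0.5, 0.5, 0, 0], [0, -1, 1, 0, 0], [0, -1, 1, 0, 0], [0, -1, 1, 0, 0], [0, -1, 1, 0, 0], [0, -1, 1, 0, 0], [0, -1, 1, 0, 0], [0, -1, 1, 0, 0]]]}}

```text
time: 3.25
ee_pos: [0.382, 0.3323, 0.405]
tcp_rot: [180.0, -0.0, 91.5]
ft_force: [0.4, 0.4, 0.7]
opening: -0.0004
gripper_force: 0.0
```

Request:
{"fn": "move_arm", "kwargs": {"moves": [[[0, -1, 1, 0, 0], [0, -1, 1, 0, 0], [0, -1, 1, 0.3, 0], [0, -1, 1, 0.6, 0], [0, -1, 1, 0.6, 0], [0, -1, 1, 0.6, 0], [0, -1, 1, 0.6, 0], [0, -1, 1, 0.6, 0]]]}}

```text
time: 3.92
ee_pos: [0.5869, 0.1375, 0.3215]
tcp_rot: [180.0, -0.0, 91.5]
ft_force: [1.1, -0.4, -0.1]
opening: 0.0001
gripper_force: 0.0
```

Request:
{"fn": "move_arm", "kwargs": {"moves": [[[0, -0.4, 0.9, 0.5, 0], [0, -0.6, 0, 0, 0], [0, -0.6, 0, 0, 0], [0, -0.4, 0, 0, 0], [0, -0.4, 0, 0, 0], [0, -0.4, 0, 0, 0], [0, -0.4, 0, 0, 0], [0, -0.4, 0, 0, 0]]]}}

```text
time: 4.58
ee_pos: [0.6105, 0.0506, 0.3112]
tcp_rot: [179.9, -0.2, 91.6]
ft_force: [-1.5, 7.7, 17.9]
opening: 0.0001
gripper_force: 1.1
```

```bash
python3 - <<'E'
from h import *
s=ctrl.snapshot("scene"); cv2.imwrite("pics/s1.png",cv2.resize(s["image"][100:330,120:440,::-1],None,fx=2,fy=2))
E
```

```text
(no output)
```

View pics/s1.png

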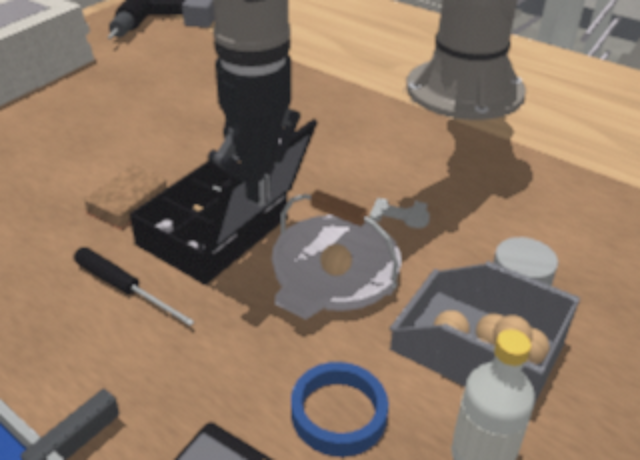

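The gripper, at about (255,170) in the crop, touches the near part of the lid, which has barely moved. The upward force suggests its wider upper part is sitting on the lid's edge, so I'll raise it to push with the fingertips only.

Request:
{"fn": "move_arm", "kwargs": {"moves": [[[0, 0.4, 0, -0.5, 0], [0, 0, 0, -0.5, 0], [0, 0, 0, 0, 0], [0, -0.2, 0, 0, 0], [0, -0.2, 0, 0, 0], [0, -0.2, 0, 0, 0]]]}}

```text
time: 5.13
ee_pos: [0.6104, 0.0437, 0.3341]
tcp_rot: [-179.9, -0.0, 91.4]
ft_force: [-0.0, 2.9, 1.6]
opening: 0.0001
gripper_force: 1.1
```

Request:
{"fn": "move_arm", "kwargs": {"moves": [[[0, -0.3, 0, 0, 0], [0, -0.3, 0, 0, 0], [0, -0.3, 0, 0, 0], [0, -0.3, 0, 0, 0], [0, -0.3, 0, 0, 0], [0, -0.3, 0, 0, 0], [0, -0.3, 0, 0, 0], [0, -0.3, 0, 0, 0]]]}}

```text
time: 5.8
ee_pos: [0.612, -0.0165, 0.3342]
tcp_rot: [-179.9, -0.0, 91.4]
ft_force: [-0.7, 1.6, -1.2]
opening: -0.0001
gripper_force: 0.7
```

Request:
{"fn": "move_arm", "kwargs": {"moves": [[[0, -0.4, 0, 0.1, 0], [0, -0.4, 0, 0.1, 0], [0, -0.4, 0, 0.1, 0], [0, -0.3, 0, 0.2, 0], [0, -0.3, 0, 0.2, 0], [0, -0.3, 0, 0.2, 0], [0, -0.2, 0, 0.25, 0], [0, -0.2, 0, 0.3, 0]]]}}

```text
time: 6.47
ee_pos: [0.6138, -0.0793, 0.2982]
tcp_rot: [180.0, 0.0, 91.4]
ft_force: [-0.1, -0.7, 1.6]
opening: 0.0001
gripper_force: 0.5
```

Request:
{"fn": "move_arm", "kwargs": {"moves": [[[0, -0.2, 0, 0.3, 0], [0, -0.2, 0, 0.3, 0], [0, -0.15, 0, 0.3, 0], [0, -0.1, 0, 0.3, 0], [0, -0.1, 0, 0.3, 0], [0, 0, 0, 0.3, 0], [0, 0, 0, 0.3, 0], [0, 0, 0, 0, 0]]]}}

```text
time: 7.13
ee_pos: [0.6133, -0.0963, 0.2437]
tcp_rot: [-179.8, -0.1, 91.4]
ft_force: [-1.0, 0.3, -0.4]
opening: -0.0002
gripper_force: 0.0
```

Request:
{"fn": "move_arm", "kwargs": {"moves": [[[0, -0.2, 0, 0.1, 0], [0, 0, 0, 0.1, 0], [0, 0, 0, 0.1, 0], [0, 0, 0, 0.1, 0], [0, 0, 0, 0.05, 0], [0, 0, 0, 0, 0], [0, 0, 0, 0, 0]]]}}

```text
time: 7.72
ee_pos: [0.6144, -0.1025, 0.237]
tcp_rot: [179.9, 0.0, 91.4]
ft_force: [-3.4, -0.6, 9.3]
opening: -0.0
gripper_force: 4.8
```

```bash
python3 - <<'E'
from h import *
s=ctrl.snapshot("scene"); cv2.imwrite("pics/s2.png",cv2.resize(s["image"][100:330,120:440,::-1],None,fx=2,fy=2))
E
```

```text
(no output)
```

View pics/s2.png

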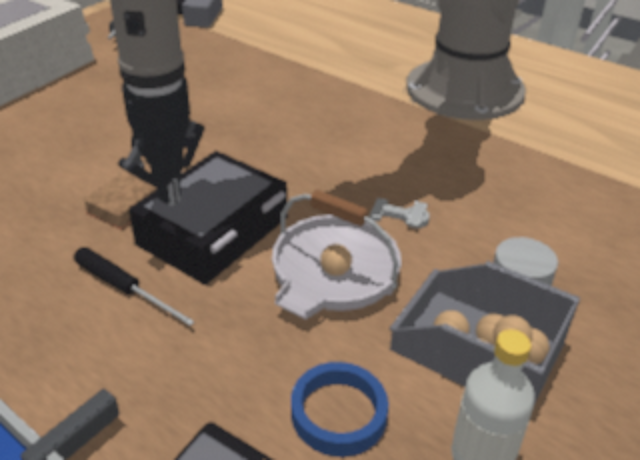

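The lid lies flat on the case around (210,205), and the fingertips press on it at z = 64 mm with 9 N, so it is shut. I'll raise the arm and remeasure the dish while it is in clear view.

Request:
{"fn": "move_arm", "kwargs": {"moves": [[[0, 0, 0, -0.4, 0], [0, 0, 0, -0.8, 0], [0, 0, 0, -1, 0], [0, 0, 0, -1, 0], [60, 0, 0, -1, 0], [85, 0, 0, -0.8, 0]]]}}

```text
time: 8.27
ee_pos: [0.6145, -0.1019, 0.3622]
tcp_rot: [179.8, 0.0, 91.4]
ft_force: [0.1, -0.2, 0.6]
opening: 0.0234
gripper_force: 0.0
```

```bash
python3 - <<'E'
from h import *
def cloud(s,m):
    r,c=np.nonzero(m&(s["depth"]>0)); d=s["depth"][r,c]
    P=(np.linalg.inv(s["mtx"])@np.c_[c,r,np.ones(len(c))].T)*d
    return (s["R"].T@(P-np.array(s["t"])[:,None])).T
for cam in("scene","top"):
    s=ctrl.snapshot(cam)
    for l,z in(("dish_grip",.108),("dish_lip",.025),("ball_center",.025),("bin_front",.036)):
        o=ctrl.spot_point(cam,l)
        if o: print(cam,l,round(o[0]["p"],2),px2w(s,o[0]["point"],z=z).round(3))
    P=cloud(s,np.ones(s["depth"].shape,bool))
    L=P[(P[:,0]>.5)&(P[:,0]<.65)&(P[:,1]>-.13)&(P[:,1]<-.01)&(P[:,2]>.04)&(P[:,2]<.1)]; print("lid z",np.percentile(L[:,2],[5,50,95]).round(3))
    G=P[(abs(P[:,0]-.535)<.04)&(abs(P[:,1]-.108)<.045)&(P[:,2]>.108)&(P[:,2]<.13)]
    if len(G)>5: print("grip",len(G),G.mean(0).round(3),cv2.minAreaRect((G[:,:2]*1000).astype(np.float32)))
E
```

```text
scene dish_grip 0.57 [0.524 0.112 0.108]
scene dish_lip 0.8 [0.64  0.112 0.025]
scene ball_center 0.56 [0.55  0.116 0.025]
scene bin_front 0.66 [0.449 0.054 0.036]
lid z [0.062 0.064 0.066]
grip 200 [0.537 0.111 0.115] ((534.8567504882812, 109.2740478515625), (17.28799057006836, 87.3021011352539), 5.95002555847168)
top dish_grip 0.6 [0.518 0.1   0.108]
top dish_lip 0.88 [0.642 0.12  0.025]
top ball_center 0.63 [0.536 0.106 0.025]
top bin_front 0.72 [0.543 0.225 0.036]
lid z [0.059 0.063 0.067]
grip 279 [0.534 0.107 0.116] ((534.4727172851562, 107.46105194091797), (16.762746810913086, 88.42517852783203), 5.1359944343566895)
```

Request:
{"fn": "move_arm", "kwargs": {"moves": [[[85, 1, -0.4, 0, 0], [85, 1.0, -0.4, 0, 0], [85, 1.0, -0.4, 0, 0], [85, 1.0, -0.4, 0, 0], [85, 1.0, -0.4, 0, 0], [85, 1, -0.4, 0, 0], [85, 1, -0.4, 0, 0], [85, 1, -0.2, 0, 0]]]}}

```text
time: 9.43
ee_pos: [0.5331, 0.0972, 0.3593]
tcp_rot: [-179.9, -0.0, 91.4]
ft_force: [0.6, 0.8, 0.7]
opening: 0.0851
gripper_force: 0.0
```

Request:
{"fn": "move_arm", "kwargs": {"moves": [[[85, 0.5, 0, 0, 0], [85, 0, 0, 0, -0.8], [85, 0, 0, 0, 0], [85, 0, 0, 0, 0]]]}}

```text
time: 9.77
ee_pos: [0.5345, 0.1077, 0.3595]
tcp_rot: [-180.0, 0.1, 95.3]
ft_force: [-0.3, 0.2, 0.7]
opening: 0.0852
gripper_force: 0.0
```

Well aligned. Now descend 97 mm and close the fingers.

Request:
{"fn": "move_arm", "kwargs": {"moves": [[[85, 0, 0, 0.6, 0], [85, 0, 0, 0.8, 0], [85, 0, 0, 0.8, 0], [85, 0, 0, 0.8, 0], [85, 0, 0, 0.6, 0], [85, 0, 0, 0.3, 0], [85, 0, 0, 0, 0], [50, 0, 0, 0, 0]]]}}

```text
time: 10.43
ee_pos: [0.5345, 0.1077, 0.2624]
tcp_rot: [180.0, 0.0, 95.3]
ft_force: [0.5, -0.1, 0.5]
opening: 0.075
gripper_force: 0.0
```

Request:
{"fn": "move_arm", "kwargs": {"moves": [[[40, 0, 0, 0, 0], [30, 0, 0, 0, 0], [26, 0, 0, 0, 0], [22, 0, 0, 0, 0], [19, 0, 0, 0, 0], [17, 0, 0, 0, 0], [15, 0, 0, 0, 0], [13, 0, 0, 0, 0]]]}}

```text
time: 11.1
ee_pos: [0.5335, 0.1086, 0.2624]
tcp_rot: [-179.9, -0.0, 95.4]
ft_force: [-4.5, -1.1, 4.6]
opening: 0.0148
gripper_force: 58.7
```

Request:
{"fn": "move_arm", "kwargs": {"moves": [[[10, 0, 0, 0, 0], [6, 0, 0, 0, 0], [0, 0, 0, 0, 0], [0, 0, 0, 0, 0]]]}}

```text
time: 11.43
ee_pos: [0.5336, 0.1086, 0.2624]
tcp_rot: [-179.9, -0.0, 95.4]
ft_force: [-3.6, -0.2, 6.2]
opening: 0.0151
gripper_force: 58.9
```

Request:
{"fn": "move_arm", "kwargs": {"moves": [[[0, 0, 0, -0.1, 0], [0, 0, 0, -0.2, 0], [0, 0, 0, -0.3, 0], [0, 0, 0, -0.3, 0], [0, 0, 0, -0.3, 0], [0, 0, 0, -0.3, 0], [0, 0, 0, -0.2, 0], [0, 0, 0, -0.1, 0]]]}}

```text
time: 12.1
ee_pos: [0.5345, 0.1086, 0.3086]
tcp_rot: [179.9, -0.0, 95.4]
ft_force: [0.4, 0.1, -3.9]
opening: 0.0153
gripper_force: 58.6
```

Request:
{"fn": "move_arm", "kwargs": {"moves": [[[0, 0, 0, -0.1, 0], [0, 0, 0, -0.2, 0], [0, 0, 0, -0.3, 0], [0, 0, 0, -0.4, 0], [0, 0, 0, -0.4, 0], [0, 0, 0, -0.2, 0], [0, 0, 0, -0.1, 0], [0, 0, 0, -0.05, 0]]]}}

```text
time: 12.77
ee_pos: [0.5343, 0.1086, 0.3518]
tcp_rot: [179.9, -0.0, 95.4]
ft_force: [0.2, 0.2, -2.9]
opening: 0.0149
gripper_force: 58.6
```

```bash
python3 - <<'E'
from h import *
print(ctrl.sense()["ee_pos"])
s=ctrl.snapshot("scene"); cv2.imwrite("pics/s3.png",cv2.resize(s["image"][100:330,120:440,::-1],None,fx=2,fy=2))
E
```

```text
[0.5342752  0.10859144 0.35180802]
```

View pics/s3.png

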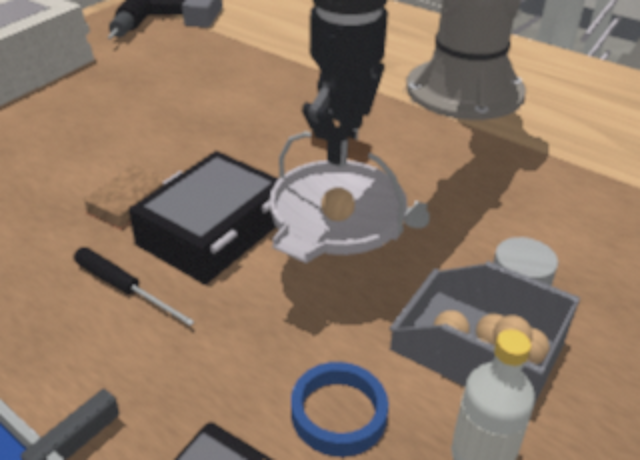

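The dish hangs level at about (340,205) in the crop, with the ball in its middle at (337,204). Now for the quarter turn, anticlockwise seen from above.

Request:
{"fn": "move_arm", "kwargs": {"moves": [[[0, 0, 0, 0, -0.1], [0, 0, 0, 0, -0.2], [0, 0, 0, 0, -0.4], [0, 0, 0, 0, -0.6], [0, 0, 0, 0, -0.6], [0, 0, 0, 0, -0.6], [0, 0, 0, 0, -0.6], [0, 0, 0, 0, -0.6]]]}}

```text
time: 13.48
ee_pos: [0.5339, 0.1086, 0.3503]
tcp_rot: [-179.9, -0.0, 114.1]
ft_force: [-0.4, -0.3, -3.8]
opening: 0.0153
gripper_force: 58.6
```

Request:
{"fn": "move_arm", "kwargs": {"moves": [[[0, 0, 0, 0, -0.6], [0, 0, 0, 0, -0.6], [0, 0, 0, 0, -0.6], [0, 0, 0, 0, -0.6], [0, 0, 0, 0, -0.6], [0, 0, 0, 0, -0.6], [0, 0, 0, 0, -0.6], [0, 0, 0, 0, -0.6]]]}}

```text
time: 14.15
ee_pos: [0.5339, 0.1085, 0.3503]
tcp_rot: [-179.9, -0.0, 138.1]
ft_force: [-0.2, 0.4, -3.4]
opening: 0.0155
gripper_force: 58.6
```

Request:
{"fn": "move_arm", "kwargs": {"moves": [[[0, 0, 0, 0, -0.6], [0, 0, 0, 0, -0.6], [0, 0, 0, 0, -0.6], [0, 0, 0, 0, -0.6], [0, 0, 0, 0, -0.6], [0, 0, 0, 0, -0.6], [0, 0, 0, 0, -0.6], [0, 0, 0, 0, -0.6]]]}}

```text
time: 14.82
ee_pos: [0.5339, 0.1085, 0.3503]
tcp_rot: [-180.0, -0.1, 162.1]
ft_force: [0.1, 0.2, -3.3]
opening: 0.0151
gripper_force: 58.6
```

Request:
{"fn": "move_arm", "kwargs": {"moves": [[[0, 0, 0, 0, -0.6], [0, 0, 0, 0, -0.6], [0, 0, 0, 0, -0.6], [0, 0, 0, 0, -0.6], [0, 0, 0, 0, -0.6], [0, 0, 0, 0, -0.5], [0, 0, 0, 0, -0.3], [0, 0, 0, 0, -0.1]]]}}

```text
time: 15.48
ee_pos: [0.534, 0.1084, 0.3505]
tcp_rot: [-180.0, -0.1, -178.5]
ft_force: [-0.1, -0.3, -3.0]
opening: 0.0151
gripper_force: 58.6
```

```bash
python3 - <<'E'
from h import *
st=ctrl.sense(); print(st["ee_pos"],st["tcp_rot"],st["joints"])
for cam in("scene","top"):
    s=ctrl.snapshot(cam)
    cv2.imwrite(f"pics/{cam}4.png",cv2.resize(s["image"][100:330,120:440,::-1] if cam=="scene" else s["image"][100:300,60:360,::-1],None,fx=2,fy=2))
    for l,z in(("dish_lip",.115),("ball_center",.115),("dish_middle",.095),("dish_grip",.198),("bin_front",.036)):
        o=ctrl.spot_point(cam,l)
        if o: print(cam,l,round(o[0]["p"],2),px2w(s,o[0]["point"],z=z).round(3))
E
```

```text
[0.53397549 0.10844177 0.35047362] [-1.79984278e+02 -5.63914472e-02 -1.78545452e+02] [-21.1699883   19.30970961  10.31114343  92.70477233  -3.64438535
  68.37292166  81.37530165]
scene dish_lip 0.8 [0.542 0.208 0.115]
scene ball_center 0.54 [0.54  0.108 0.115]
scene dish_middle 0.77 [0.539 0.106 0.095]
scene dish_grip 0.59 [0.526 0.112 0.198]
scene bin_front 0.69 [0.54  0.218 0.036]
top ball_center 0.67 [0.621 0.342 0.115]
top dish_middle 0.3 [ 0.588 -0.19   0.095]
```

View pics/scene4.png

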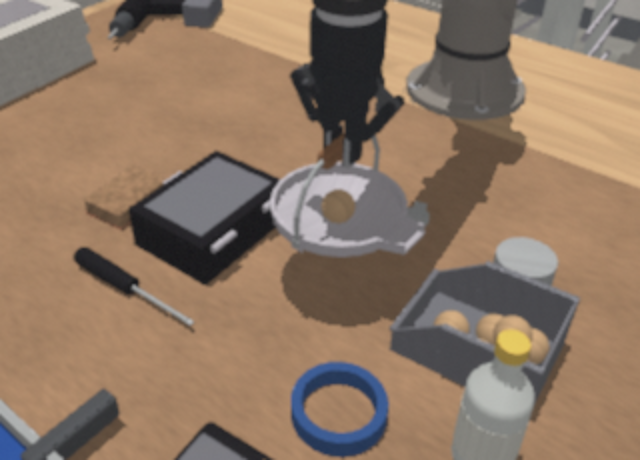

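View pics/top4.png

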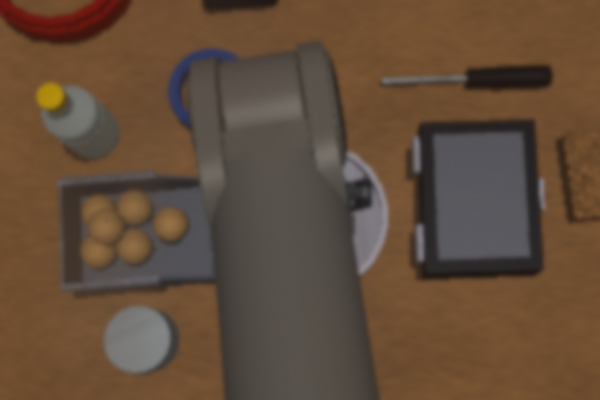

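The scene view shows the lip at about (415,235) pointing to the bin, with the ball still central. The top view is mostly hidden by the arm, but it shows the lid shut. I'll trim by about 3.5° and 12/10 mm to the bin's own heading, then let it settle.

Request:
{"fn": "move_arm", "kwargs": {"moves": [[[0, 0, 0, 0, -0.2], [0, -0.05, 0.03, 0, -0.3], [0, -0.1, 0.08, 0, -0.2], [0, -0.15, 0.1, 0, 0], [0, -0.1, 0.08, 0, 0], [0, -0.07, 0.05, 0, 0], [0, -0.03, 0.02, 0, 0], [0, 0, 0, 0, 0]]]}}

```text
time: 16.75
ee_pos: [0.546, 0.1189, 0.3508]
tcp_rot: [180.0, -0.0, -175.1]
ft_force: [-0.0, 0.3, -4.1]
opening: 0.0148
gripper_force: 58.6
```

Request:
{"fn": "move_arm", "kwargs": {"moves": [[[0, 0, 0, 0, 0], [0, 0, 0, 0, 0], [0, 0, 0, 0, 0], [0, 0, 0, 0, 0], [0, 0, 0, 0, 0], [0, 0, 0, 0, 0], [0, 0, 0, 0, 0], [0, 0, 0, 0, 0]]]}}

```text
time: 17.42
ee_pos: [0.5458, 0.1186, 0.351]
tcp_rot: [180.0, 0.0, -175.1]
ft_force: [-0.5, 0.3, -3.5]
opening: 0.0153
gripper_force: 58.6
```

Request:
{"fn": "move_arm", "kwargs": {"moves": [[[0, 0, 0, 0, 0], [0, 0, 0, 0, 0], [0, 0, 0, 0, 0], [0, 0, 0, 0, 0], [0, 0, 0, 0, 0], [0, 0, 0, 0, 0], [0, 0, 0, 0, 0], [0, 0, 0, 0, 0]]]}}

```text
time: 18.08
ee_pos: [0.5458, 0.1186, 0.351]
tcp_rot: [180.0, 0.0, -175.1]
ft_force: [-0.6, 0.2, -3.5]
opening: 0.015
gripper_force: 58.6
```

```bash
python3 - <<'E'
from h import *
for k in range(2):
    s=ctrl.snapshot("scene")
    for l,z in(("dish_lip",.115),("ball_center",.115),("dish_middle",.095),("bin_front",.036)):
        o=ctrl.spot_point("scene",l)
        if o: print(l,round(o[0]["p"],2),px2w(s,o[0]["point"],z=z).round(3))
cv2.imwrite("pics/s5.png",cv2.resize(s["image"][160:280,240:420,::-1],None,fx=4,fy=4))
E
```

```text
dish_lip 0.59 [0.548 0.221 0.115]
ball_center 0.69 [0.537 0.334 0.115]
dish_middle 0.79 [0.549 0.121 0.095]
bin_front 0.62 [0.536 0.221 0.036]
dish_lip 0.68 [0.546 0.225 0.115]
ball_center 0.46 [0.543 0.115 0.115]
dish_middle 0.65 [0.711 0.388 0.095]
bin_front 0.65 [0.538 0.221 0.036]
```

View pics/s5.png

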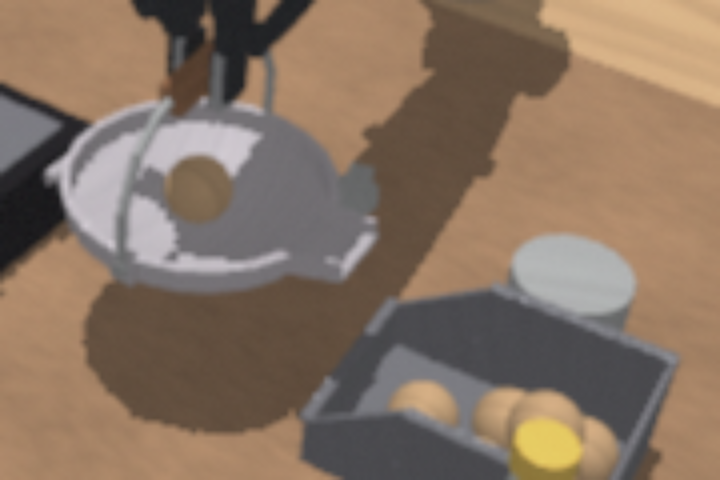

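The picture shows the ball in the middle of the level dish at about (198,188) and the lip tip at about (358,255), pointing to the bin. By measurement the tip is within 1 cm of the middle of the bin's front. Handing in.

```bash
python3 -c "
from rig import ctrl
print(ctrl.finish_job())"
```

```text
the job is handed in; nothing more can be done
None
```

I handed the job in at about 18 s: the lid is shut and the dish is held still and level by its grip about 90 mm up, ball in its middle, lip tip within about 1 cm of the middle of the bin's front edge; no verdict came back.

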